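Lock the shaker platform with its tapered pin

ROBOT

A 7-joint arm with a two-finger parallel gripper is mounted at the origin on the work surface. World frame = base frame: x ahead of the robot, y to its left, z up, the work surface at z = 0. Lengths are in mm, angles in rad, forces in N, time in s.
With the tool pointing down it reaches from about 425 to 950 mm from the base axis. Payload 4.7 kg.
Tool frame: the origin (TCP) lies at the very end of the fingers, on their centre line; the grasp point (between the pads) lies hold_point_z behind it (hold_point_z is the distance from the TCP to the grasp point, in mm); y points along the fingers, z is the direction in which the jaws open and shut, and the axes are right-handed (so a half turn about y gives the same grasp; the last joint's range is limited). The gripper opens to 85 mm and grips with 20 to 120 N. Pads are 22 mm wide; open, the fingers measure 114 mm over their backs; the gripper's body (76 mm by 85 mm) begins 54 mm behind the grasp point. The pads swing forward as they close: fully open they stand 13 mm farther back than shut.
Start: joints at [1.157, 0.469, -0.049, 1.532, 0.024, 1.141, -0.082], TCP at [253.424, -625.639, 231.335] pointing down, gripper open.
Joint ranges: [-2.59, 2.59], [-0.33, 1.99], [-1.39, 1.29], [0.1, 2.45], [-1.04, 4.18], [0.21, 1.99], [-2.66, 2.66]. Speed limits (rad/s): [2.57, 2.57, 3.14, 3.14, 3.14, 3.14, 3.14].

INTERFACE

Orientations are given as a unit quaternion [x, y, z, w].
In Python, from plant import * gives the robot as it stands.
- The arm moves only by the shell command python3 -m crank 'ROWS' [OPENING] [FORCE]. ROWS is JSON, a list of rows, each an object of numbers: "dx", "dy", "dz": the shift along the tool's x, y, z in m; "twist": the turn about the tool's y in rad. In form: [{"dx": .., "dy": .., "dz": .., "twist": ..}, ...]. A call has exactly 5 rows; each row is the pose to reach, as a shift and turn from the pose commanded when the call began, along the tool's axes at that moment; what a row does not reach only later rows make up. A row lasts 1/8 s, in which the tool goes at most 62.5 mm and 10.7 degrees, less where a joint would pass 70% of its speed; a pose out of reach is approached as far as the arm can. A call with a gripper value outside its range is refused whole. OPENING is the gripper command: -1 is fully open, 1 is shut, values between are in proportion, set as the call begins (- or left out, the last holds). The fingers move at their own pace and stop on an object; FORCE is the grip in N (left out, the last holds). Time passes only in rows, so rows that repeat a pose let the fingers close, or fill a call up. It gives the time, the measured TCP pose, the force and the opening at its end, in the units of the state.
- sense(): the state, without advancing time (a new reading comes with each control period).
- camera(name): name is "scene" or "top" or "wrist"; returns a dict with "image" (480x640x3 uint8, red, green, blue), "fx", "fy", "cx", "cy" (pixels), "k1" (the pictures are not rectified: a ray, as slopes to the right and down, at radius r is drawn at 1 + k1 r^2 times it, then the intrinsics apply), "cam_to_world" (4x4, takes a point from camera to world coordinates). Camera axes: x right, y down, z forward; pixel columns grow to the right and rows downward; lengths in mm; the calibration is good to about 2 mm. A picture is of the moment at which its call begins. There is no depth.
- sign_off(): hands the job in, once; it reports no verdict.
The state is a dict: "clock": time; "qpos": joint angles; "dq": joint speeds; "joint_torque": joint torques, N m; "ee_pos": TCP position; "orientation": TCP orientation; "contact_force": force on the tool from outside, world axes, zero at the start; "wrist_torque": the same for the moment, N m; "grip_width": finger opening in mm.
Only numpy, scipy, OpenCV 4.12 (cv2) and the standard library are available. Lean on these libraries where they do the work, as an engineer would, in place of code of your own. Each camera call takes 0.05 s, during which the arm holds its last target.

TASK

The platform of the reciprocating shaker has stopped off centre, so the hole in its lug is out of line with the hole in the lug of the shaker's base just below. Take the tapered pin out of the pin stand and push it, point down, through both holes until its collar sits on the platform's lug, so that the taper draws the platform into line and locks it; then let go.

Things in the scene. Friction and masses are not known exactly. Their poses are not given: they have to be found in the camera images.
- drift_grip (a point): middle of the tapered pin's round upright grip (26 mm wide, 52 tall; z up; 0.19-0.37 kg). Not the pins with disc knob or T-bar. From this point down: collar (52 wide, 8 thick) underside at 34 mm, shank 36 wide to 58 mm, then a cone to a 6 mm tip at 124 mm. It hangs by its collar in a plywood stand, plate top 110 mm high, three holes 90 mm apart; lift 90 mm to clear it
- base_hole (a point): centre of the 40 mm hole in the dark steel lug on the end of the white shaker's base, at the lug's top face (100 mm above the table; the lug is 10 mm thick, with free space below it). Fixed; its x axis is the direction in which the platform slides
- platform_hole (a point): centre of the 40 mm hole in the aluminium lug of the sliding platform, at its top face (114 mm above the table; 10 mm thick, 4 mm above the base's lug). Straight above base_hole when in line; it starts 9 to 12 mm off. A tip put down midway between the two holes, or over base_hole, enters both
- platform (a joint): how far the platform has slid from in line, in m, along base_hole's x axis; 0 is in line, stops at plus and minus 0.014. It stays where it is left; about 9 N sideways moves it, which takes 5 to 15 N of push down on the tapered pin, firmly gripped (40 N or so)
Mind the look-alikes: they are no part of the job. What is shaped like the part that bears drift_grip but green is not meant.

How it is judged:
By the outcome, as a careful person would: the job done as asked, in the order asked, and still so for the second after the job is handed in, with the robot touching nothing.
It also fails if it takes over 42 s, if anything falls off the work surface, if the arm or the gripper's body presses on something with over 40 N, if the wrist force passes 120 N, or if a joint passes its speed limit or range.

## Working session

There is one attempt and no reset: what is moved stays moved. The work goes in short steps, Python scripts to look and compute and a shell command to move; the robot and the scene stay as the last step left them, time stands still between calls to the robot, and variables do not carry over. Pictures are saved under pics/ and viewed, and the job is handed in when it is done.

```bash
ls; mkdir -p pics
python3 - <<'E'
from plant import *
import cv2
print(sense())
try: print(hold_point_z)
except Exception as e: print(e)
for n in ("scene","top"):
    c=camera(n); cv2.imwrite(f"pics/{n}0.png",c["image"][:,:,::-1])
    print(n,c["fx"],c["fy"],c["cx"],c["cy"],c["k1"],c["cam_to_world"])
E
```

```text
pics
{'clock': 0.0, 'qpos': array([ 1.15710937,  0.46942224, -0.04857647,  1.53372561,  0.02408397,
        1.14101399, -0.08232027]), 'dq': array([-6.42622906e-04, -9.72140347e-04,  1.58697732e-05,  1.79125389e-04,
       -4.29489598e-04, -8.50779728e-04, -2.12356368e-04]), 'joint_torque': array([-8.67791532e-04, -5.10306215e+01, -4.70290007e-02, -2.37713099e+01,
        1.06998993e-02,  7.59839691e-03, -7.84984280e-06]), 'ee_pos': array([ 253.14429928, -625.08070436,  230.26090372]), 'orientation': array([-0.13535906,  0.69474415, -0.69337714,  0.1350431 ]), 'contact_force': array([-0.85545792, -0.17880925, -0.51243897]), 'wrist_torque': array([-0.00175683, -0.04271449,  0.00925979]), 'grip_width': 85.22112549171275}
18.700000000000003
scene 522.2892663316152 522.2892663316152 313.6461248926705 241.17460013479695 -0.08888372042247253 [[-5.78962307e-01  5.53237828e-01 -5.98941194e-01  8.84290345e+02]
 [ 8.15338811e-01  3.97361555e-01 -4.21101434e-01  3.78304574e+02]
 [ 5.02696155e-03 -7.32141858e-01 -6.81133635e-01  5.42712905e+02]
 [ 0.00000000e+00  0.00000000e+00  0.00000000e+00  1.00000000e+00]]
top 513.3903424800781 513.3903424800781 326.4405909905607 242.89413533822136 0.02153970204221338 [[-4.48781698e-02 -9.77828219e-01  2.04543206e-01  3.60272175e+02]
 [-9.98975537e-01  4.51187034e-02 -3.48998312e-03  1.04051811e+02]
 [-5.81612028e-03 -2.04490283e-01 -9.78851315e-01  8.19606544e+02]
 [ 0.00000000e+00  0.00000000e+00  0.00000000e+00  1.00000000e+00]]
```

View pics/scene0.png

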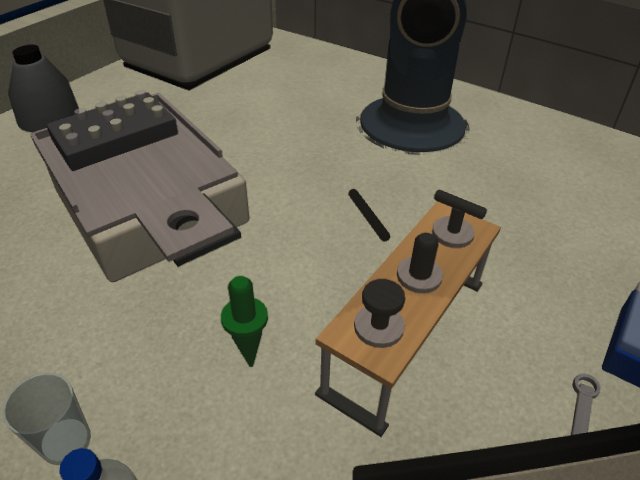

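View pics/top0.png

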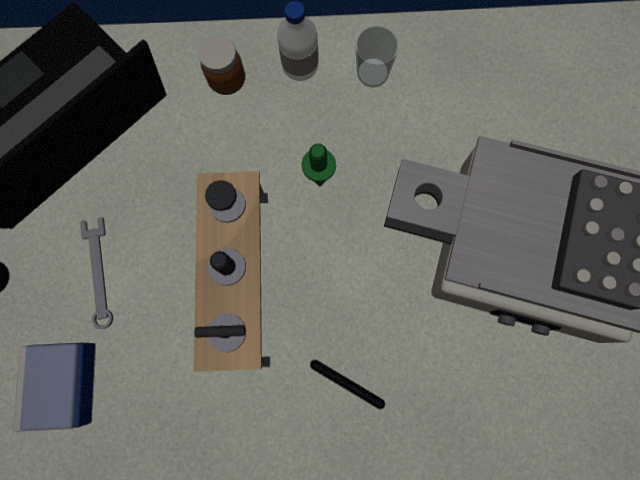

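Candidates for the pin: the disc-knob pin (scene 382,305; top 222,197), the plain round grip (scene 425,258; top 222,263), the T-bar pin (scene 458,215; top 222,331) and the green look-alike (scene 242,300; top 318,158). I choose the plain round grip in the middle of the stand and will check it in a close crop.

```bash
cat > h.py <<'E'
from plant import *
import numpy as np, cv2
def ray(c,uv):
    x=np.array([(uv[0]-c["cx"])/c["fx"],(uv[1]-c["cy"])/c["fy"]]); s=x.copy()
    for _ in range(20): s=x/(1+c["k1"]*(s@s))
    M=np.array(c["cam_to_world"]); d=M[:3,:3]@np.array([s[0],s[1],1]); return M[:3,3],d
def onz(c,uv,z):
    o,d=ray(c,uv); return o+d*(z-o[2])/d[2]
def proj(c,p):
    M=np.array(c["cam_to_world"]); q=M[:3,:3].T@(np.array(p)-M[:3,3]); s=q[:2]/q[2]; s=s*(1+c["k1"]*(s@s))
    return np.array([s[0]*c["fx"]+c["cx"],s[1]*c["fy"]+c["cy"]])
def crop(c,u,v,w,hh,k,fn):
    im=c["image"][v:v+hh,u:u+w,::-1]; cv2.imwrite(fn,cv2.resize(im,None,fx=k,fy=k,interpolation=cv2.INTER_CUBIC))
E
python3 - <<'E'
from h import *
t=camera("top"); s=camera("scene")
a=cv2.resize(t["image"][150:250,370:490],None,fx=3.3,fy=3.3,interpolation=cv2.INTER_CUBIC)
b=cv2.resize(s["image"][190:270,130:250],None,fx=3.3,fy=3.3,interpolation=cv2.INTER_CUBIC)
d=cv2.resize(t["image"][220:310,190:270],None,fx=3.3,fy=3.3,interpolation=cv2.INTER_CUBIC)
e=cv2.resize(s["image"][220:310,380:470],None,fx=3.3,fy=3.3,interpolation=cv2.INTER_CUBIC)
C=np.zeros((600,800,3),np.uint8)
for im,(x,y) in ((a,(0,0)),(b,(400,0)),(d[:270],(0,330)),(e[:270],(400,330))): C[y:y+im.shape[0],x:x+im.shape[1]]=im[:600-y]
C=cv2.convertScaleAbs(C,alpha=1.7)
cv2.imwrite("pics/crops.png",C[:,:,::-1])
E
```

```text
(no output)
```

View pics/crops.png

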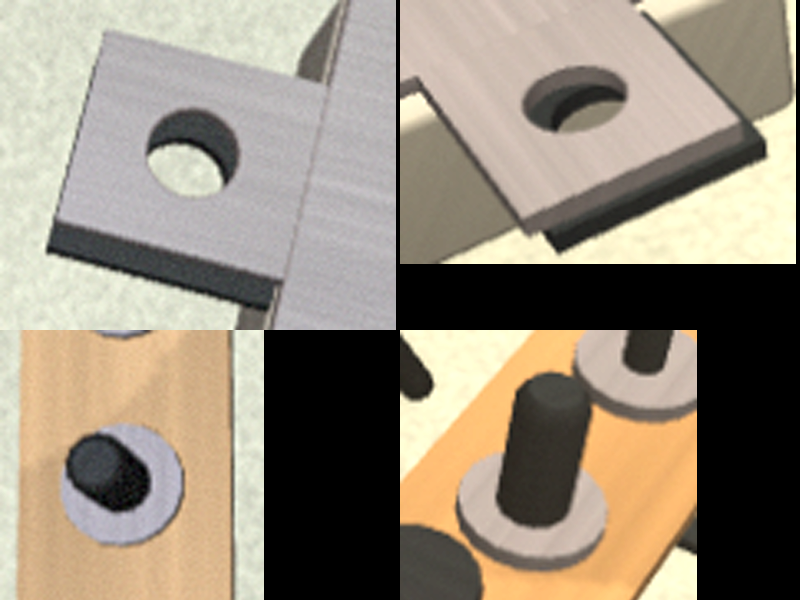

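The crops show a plain round black grip with a collar in the stand's middle hole, so the choice holds. The platform lug's hole is at about top (428,196), and the dark base lug peeps out sideways. Next I measure.

Run:
```python
from h import *
t=camera("top"); s=camera("scene")
def ell(c,box,lo=None,kind="hole"):
    pass
# platform hole outline: lug grey vs not, in saturation/value
for n,c,box,seed in (("top",t,(370,150,490,250),(428,196)),("scene",s,(130,190,250,270),(183,220))):
    im=c["image"].astype(int); 
    x0,y0,x1,y1=box
    sub=c["image"][y0:y1,x0:x1]; hsv=cv2.cvtColor(sub,cv2.COLOR_RGB2HSV)
    for p in [seed,(seed[0],seed[1]-6),(seed[0],seed[1]+6),(seed[0]+25,seed[1]),(seed[0]-25,seed[1])]:
        print(n,p,c["image"][p[1],p[0]],hsv[p[1]-y0,p[0]-x0])
for p in [(232,275),(205,265),(222,262)]: print(t["image"][p[1],p[0]])
```

```text
top (428, 196) [124 128 117] [ 41  22 128]
top (428, 190) [33 36 37] [98 28 37]
top (428, 202) [135 138 128] [ 39  18 138]
top (453, 196) [110 109 108] [ 15   5 110]
top (403, 196) [111 108 111] [150   7 111]
scene (183, 220) [21 20 19] [15 24 21]
scene (183, 214) [62 58 54] [15 33 62]
scene (183, 226) [80 74 64] [19 51 80]
scene (208, 220) [123 113 106] [ 12  35 123]
scene (158, 220) [123 113 107] [ 11  33 123]
[112 109 117]
[118  99  76]
[37 38 43]
```

```bash
cat > m.py <<'E'
from h import *
from scipy.optimize import least_squares
def fitc(P,r=20):
    f=lambda q: np.hypot(P[:,0]-q[0],P[:,1]-q[1])-r
    o=least_squares(f,P.mean(0),loss="soft_l1",f_scale=0.5); return o.x,np.abs(f(o.x)).mean(),np.abs(f(o.x)).max()
def fitfree(P):
    f=lambda q: np.hypot(P[:,0]-q[0],P[:,1]-q[1])-q[2]
    o=least_squares(f,[*P.mean(0),20],loss="soft_l1",f_scale=0.5); return o.x
def comp(m,seed):
    n,l,st,ce=cv2.connectedComponentsWithStats(m.astype(np.uint8)); return (l==l[seed[1],seed[0]]).astype(np.uint8)
def cont(m): return max(cv2.findContours(m,cv2.RETR_EXTERNAL,cv2.CHAIN_APPROX_NONE)[0],key=len)[:,0].astype(float)
E
python3 - <<'E'
from m import *
t=camera("top"); s=camera("scene")
im=cv2.GaussianBlur(t["image"],(3,3),0.7).astype(int)
hole=((im.max(2)<75)|(im[:,:,1]-im[:,:,2]>5)); hole[:,:408]=0;hole[:,446:]=0;hole[:178]=0;hole[214:]=0
h=cv2.morphologyEx(hole.astype(np.uint8),cv2.MORPH_CLOSE,np.ones((3,3)));h=cv2.morphologyEx(h,cv2.MORPH_OPEN,np.ones((3,3)))
h=comp(h,(428,190)); c=cont(h)
e=cv2.fitEllipse(c.astype(np.float32)); print("hole top ellipse",e, h.sum())
P=np.array([onz(t,p,114)[:2] for p in c]); print("plat hole top",fitc(P),fitfree(P))
light=comp((im[:,:,1]>85)&(h>0),(428,202)); cl=cont(light)
print("light bbox",cl.min(0),cl.max(0),light.sum())
# upper boundary: per column min row
up=np.array([(u,np.where(light[:,u])[0].min()-.5) for u in range(int(cl[:,0].min())+3,int(cl[:,0].max())-2)])
Q=np.array([onz(t,p,90)[:2] for p in up]); print("base bottom far arc",fitc(Q))
# scene
im=cv2.GaussianBlur(s["image"],(3,3),0.7).astype(int)
v=im.max(2)
hs=(v<105); hs[:205]=0;hs[236:]=0;hs[:,:163]=0;hs[:,204:]=0
hs=comp(hs,(183,219)); c=cont(hs); hull=cv2.convexHull(c.astype(np.float32))[:,0]
print("scene bbox",c.min(0),c.max(0))
P=np.array([onz(s,p,114)[:2] for p in hull]); print("plat hole scene",fitc(P),fitfree(P))
# collars top
im=t["image"].astype(int); 
sub=((im[:,:,0]-im[:,:,2])<12)&(im.max(2)<200); m=np.zeros_like(sub); m[240:292,200:252]=sub[240:292,200:252]
m=cv2.morphologyEx(m.astype(np.uint8),cv2.MORPH_OPEN,np.ones((3,3)));m=comp(m,(236,275)); c=cont(m); c=c[(c[:,0]>226)|(c[:,1]>270)]
P=np.array([onz(t,p,118)[:2] for p in c]); print("collar top",fitc(P,26),fitfree(P))
V=cv2.convertScaleAbs(t["image"],alpha=1.5)
V[(h>0)&(light==0)]=[255,0,0];V[light>0]=[0,255,0];V[m>0]=[0,0,255]
cv2.imwrite("pics/mask1.png",cv2.resize(V[140:300,190:490],None,fx=2.6,fy=2.6,interpolation=cv2.INTER_NEAREST)[:,:,::-1])
E
```

```text
hole top ellipse ((427.9954833984375, 195.8644561767578), (25.70621681213379, 26.967531204223633), 117.62019348144531) 581
plat hole top (array([569.70427046, -46.44056978]), np.float64(0.8591680639221883), np.float64(1.6394916888690645)) [569.68330914 -46.43435856  19.13976862]
light bbox [415. 194.] [437. 209.] 262
base bottom far arc (array([560.7560881 , -43.72502839]), np.float64(0.2514327994011643), np.float64(0.7414292106191382))
scene bbox [166. 210.] [199. 230.]
plat hole scene (array([571.48284577, -45.43787308]), np.float64(0.4574093616955068), np.float64(1.3461515101505483)) [571.15117137 -45.36715645  20.51067997]
collar top (array([480.84609791, 242.11118101]), np.float64(0.818647798277304), np.float64(2.4344397052388587)) [480.12411474 241.15236724  24.89981359]
```

View pics/mask1.png

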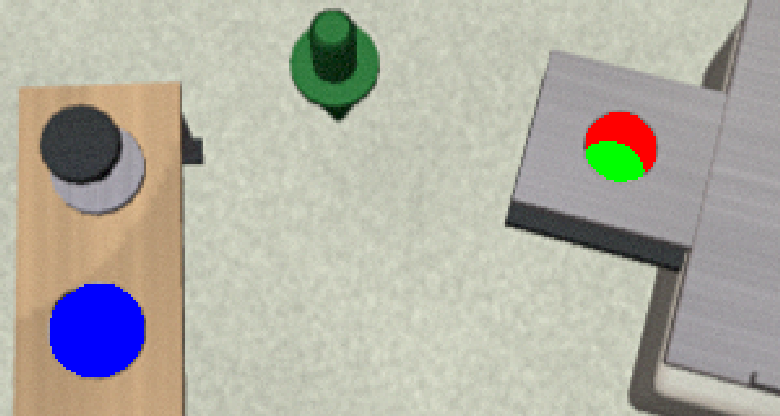

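Run:
```python
from m import *
from scipy.spatial.transform import Rotation as R
s=sense(); print(s["clock"],s["ee_pos"],s["qpos"]); print(R.from_quat(s["orientation"]).as_matrix().round(3))
t=camera("top"); sc=camera("scene")
# stand direction: collar centres of outer pins approx
for p in ((227,203),(227,268),(228,333)): print(onz(t,p,118)[:2])
# scene collar
im=sc["image"]; print(proj(sc,(480.5,241.6,118)), proj(sc,(480.5,241.6,170)), proj(t,(480.5,241.6,118)),proj(t,(480.5,241.6,170)))
V=cv2.convertScaleAbs(im,alpha=1.5)[:,:,::-1].copy()
for X,Y,Z,r in ((480.5,241.6,118,26),(480.5,241.6,170,13),(480.5,241.6,118,13),(570.5,-46,114,20),(560.8,-43.8,90,20)):
    q=np.array([proj(sc,(X+r*np.cos(a),Y+r*np.sin(a),Z)) for a in np.linspace(0,6.28,40)])
    cv2.polylines(V,[(q*16).astype(int).reshape(-1,1,2)],True,(0,0,255),1,cv2.LINE_AA,4)
C=np.hstack([cv2.resize(V[200:320,370:490],(400,400)),cv2.resize(V[160:280,130:250],(400,400))])
cv2.imwrite("pics/ov.png",C)
```

```text
0.4 [ 253.40586693 -625.55254775  231.16217155] [ 1.15708588  0.46874881 -0.04862028  1.53267055  0.02410484  1.14100239
 -0.08229225]
[[-0.927 -0.     0.375]
 [-0.375  0.    -0.927]
 [-0.    -1.    -0.   ]]
[571.18146389 239.96124884]
[477.79759724 240.46677927]
[389.18203567 239.50982763]
[419.84702502 270.54447859] [426.86509813 236.63013627] [226.17023763 266.10770183] [218.18915148 259.62112201]
```

View pics/ov.png

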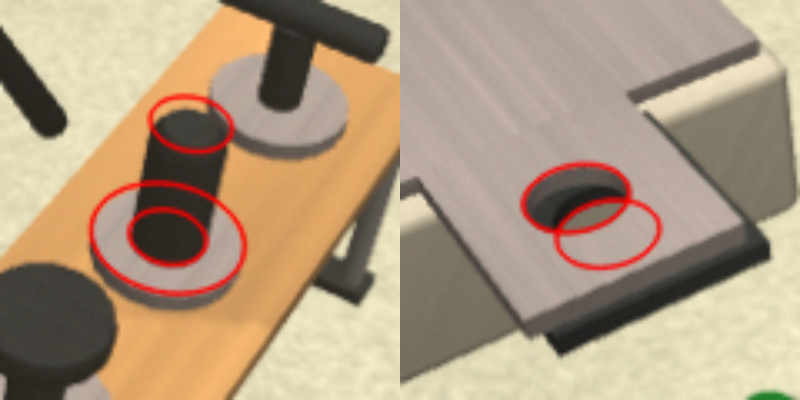

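Overlays agree: pin axis ≈ (480,241), platform hole ≈ (570.5,-46), base hole ≈ (560.8,-43.8), slide direction ≈ (0.97,-0.24). I move up and towards the stand, twisting the jaws so they clear the neighbouring pins.

```bash
python3 -m crank '[{"dx":-0.03,"dy":-0.045,"dz":-0.015,"twist":-0.18},{"dx":-0.08,"dy":-0.075,"dz":-0.035,"twist":-0.36},{"dx":-0.13,"dy":-0.1,"dz":-0.06,"twist":-0.54},{"dx":-0.185,"dy":-0.1,"dz":-0.09,"twist":-0.72},{"dx":-0.24,"dy":-0.1,"dz":-0.118,"twist":-0.9}]' -1
cat > st.py <<'E'
from m import *
from scipy.spatial.transform import Rotation as R
import sys
s=sense(); M=R.from_quat(s["orientation"]).as_matrix()
print("t",round(s["clock"],2),"ee",s["ee_pos"].round(1),"jaw deg",np.degrees(np.arctan2(M[1,2],M[0,2])).round(1),"F",s["contact_force"].round(1),"w",round(s["grip_width"],1),"q",s["qpos"].round(2))
print(M.round(3).tolist())
if len(sys.argv)>3:
    D=np.array([float(a) for a in sys.argv[1:4]])-s["ee_pos"]; print("tool shift mm",(M.T@D).round(1))
    if len(sys.argv)>4: print("twist",-np.radians((float(sys.argv[4])-np.degrees(np.arctan2(M[1,2],M[0,2]))+180)%360-180).round(3))
E
python3 st.py 480 -120 330 20
```

```text
clock: 1.12
ee_pos: [432.6, -424.7, 332.1]
orientation: [0.425, -0.564, 0.566, -0.425]
contact_force: [0.0, -0.3, 0.0]
grip_width: 85.3
t 1.12 ee [ 432.6 -424.7  332.1] jaw deg -16.1 F [ 0.  -0.3  0. ] w 85.3 q [ 0.95  0.31 -0.32  1.55  0.1   1.29  0.34]
[[-0.277, 0.001, 0.961], [-0.961, -0.001, -0.277], [0.001, -1.0, 0.001]]
tool shift mm [-305.9    1.8  -38.8]
twist -0.63
```

```bash
python3 -m crank '[{"dx":-0.06,"dy":0,"dz":-0.008,"twist":-0.13},{"dx":-0.12,"dy":0,"dz":-0.016,"twist":-0.26},{"dx":-0.18,"dy":0,"dz":-0.024,"twist":-0.39},{"dx":-0.24,"dy":0,"dz":-0.032,"twist":-0.51},{"dx":-0.3,"dy":0,"dz":-0.04,"twist":-0.63}]'
python3 st.py 480 150 300 50
```

```text
clock: 1.75
ee_pos: [477.8, -125.2, 331.7]
orientation: [0.579, -0.406, 0.406, -0.579]
contact_force: [0.0, 0.1, -0.3]
grip_width: 85.9
t 1.75 ee [ 477.8 -125.2  331.7] jaw deg 19.9 F [ 0.   0.1 -0.3] w 85.9 q [ 0.7   0.13 -0.59  1.78  0.08  1.25  0.44]
[[0.341, 0.001, 0.94], [-0.94, -0.001, 0.341], [0.001, -1.0, 0.001]]
tool shift mm [-258.    31.5   95.8]
twist -0.525
```

```bash
python3 -m crank '[{"dx":-0.052,"dy":0,"dz":0.019,"twist":-0.1},{"dx":-0.103,"dy":0,"dz":0.038,"twist":-0.21},{"dx":-0.155,"dy":0,"dz":0.057,"twist":-0.31},{"dx":-0.206,"dy":0,"dz":0.076,"twist":-0.42},{"dx":-0.258,"dy":0,"dz":0.096,"twist":-0.525}]'
python3 st.py 480 241 220
python3 - <<'E'
from h import *
c=camera("wrist"); cv2.imwrite("pics/w1.png",c["image"][:,:,::-1]); print(c["cam_to_world"],c["fx"])
print(proj(c,(480,241,118)),proj(c,(480,241,170)))
E
```

```text
clock: 2.38
ee_pos: [481.1, 149.6, 331.7]
orientation: [0.664, -0.242, 0.243, -0.664]
contact_force: [1.1, 0.5, -0.3]
grip_width: 85.5
t 2.38 ee [481.1 149.6 331.7] jaw deg 49.9 F [ 1.1  0.5 -0.3] w 85.5 q [ 0.35  0.19 -0.85  1.76  0.15  1.26  0.34]
[[0.765, 0.001, 0.644], [-0.644, -0.001, 0.765], [0.001, -1.0, 0.0]]
tool shift mm [-59.8 111.6  69.2]
[[ 6.43599744e-01  7.33731284e-01  2.17756221e-01  4.25341534e+02]
 [ 7.65361954e-01 -6.17249980e-01 -1.82273264e-01  1.95614439e+02]
 [ 6.70427078e-04  2.83973353e-01 -9.58831938e-01  4.74108541e+02]
 [ 0.00000000e+00  0.00000000e+00  0.00000000e+00  1.00000000e+00]] 382.0957403621387
[392.87128718 137.87929689] [405.87756342 140.3653517 ]
```

View pics/w1.png

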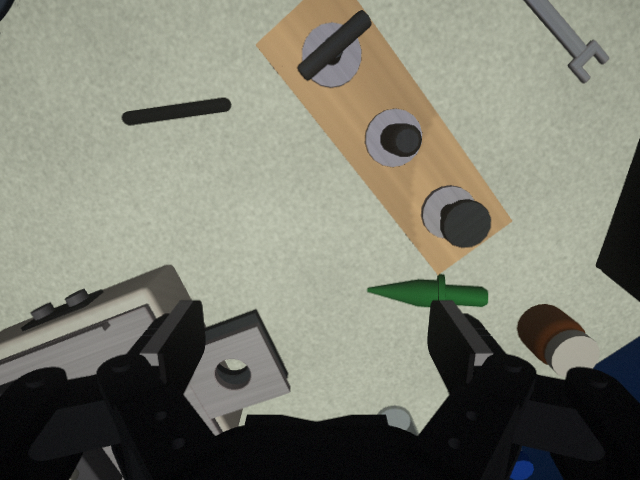

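The wrist view shows the middle round grip with its collar at (393,138), matching my projection (392.9,137.9). I go above it.

```bash
python3 -m crank '[{"dx":-0.02,"dy":0.02,"dz":0.023,"twist":0},{"dx":-0.04,"dy":0.05,"dz":0.046,"twist":0},{"dx":-0.06,"dy":0.08,"dz":0.069,"twist":0},{"dx":-0.06,"dy":0.11,"dz":0.069,"twist":0},{"dx":-0.06,"dy":0.125,"dz":0.069,"twist":0}]'
python3 st.py 480 241 126
python3 - <<'E'
from h import *
c=camera("wrist"); cv2.imwrite("pics/w2.png",c["image"][:,:,::-1])
print(proj(c,(480,241,118)),proj(c,(480,241,170)))
E
```

```text
clock: 3.05
ee_pos: [479.4, 239.1, 204.8]
orientation: [0.665, -0.244, 0.243, -0.663]
contact_force: [0.1, 0.2, 0.3]
grip_width: 85.5
t 3.05 ee [479.4 239.1 204.8] jaw deg 49.8 F [0.1 0.2 0.3] w 85.5 q [ 0.12  0.38 -0.83  1.86  0.33  1.04  0.02]
[[0.764, -0.002, 0.645], [-0.645, -0.001, 0.764], [-0.001, -1.0, -0.002]]
tool shift mm [-0.7 78.8  2.1]
[320.06971334 242.01274035] [320.95358629 272.98199524]
```

View pics/w2.png

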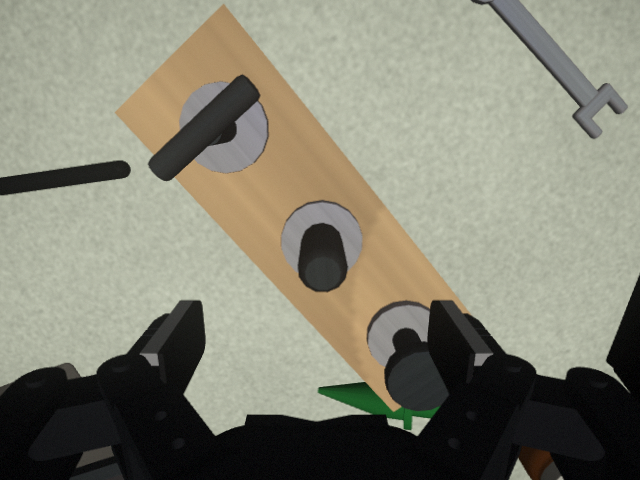

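```bash
python3 -m crank '[{"dx":0,"dy":0.02,"dz":0.002,"twist":0},{"dx":0,"dy":0.04,"dz":0.002,"twist":0},{"dx":0,"dy":0.06,"dz":0.002,"twist":0},{"dx":0,"dy":0.075,"dz":0.002,"twist":0},{"dx":0,"dy":0.079,"dz":0.002,"twist":0}]'
python3 -m crank '[{"dx":0,"dy":0,"dz":0,"twist":0},{"dx":0,"dy":0,"dz":0,"twist":0},{"dx":0,"dy":0,"dz":0,"twist":0},{"dx":0,"dy":0,"dz":0,"twist":0},{"dx":0,"dy":0,"dz":0,"twist":0}]' 1 80
python3 st.py 480 241 126
```

```text
clock: 3.72
ee_pos: [480.7, 240.8, 126.0]
orientation: [0.664, -0.243, 0.243, -0.664]
contact_force: [0.7, 0.8, 0.4]
grip_width: 85.7
clock: 4.35
ee_pos: [481.7, 241.5, 128.1]
orientation: [-0.664, 0.243, -0.244, 0.664]
contact_force: [-0.5, -0.2, 5.5]
grip_width: 24.4
t 4.35 ee [481.7 241.5 128.1] jaw deg 49.8 F [-0.5 -0.2  5.5] w 24.4 q [ 0.06  0.48 -0.77  1.93  0.43  0.9  -0.06]
[[0.764, 0.001, 0.646], [-0.646, 0.0, 0.764], [0.001, -1.0, 0.001]]
tool shift mm [-1.   2.1 -1.5]
```

```bash
python3 -m crank '[{"dx":0,"dy":-0.01,"dz":0,"twist":0},{"dx":0,"dy":-0.03,"dz":0,"twist":0},{"dx":0,"dy":-0.06,"dz":0,"twist":0},{"dx":0,"dy":-0.09,"dz":0,"twist":0},{"dx":0,"dy":-0.12,"dz":0,"twist":0}]'
python3 st.py
python3 - <<'E'
from h import *
s=camera("scene"); cv2.imwrite("pics/s2.png",s["image"][:,:,::-1])
c=camera("wrist"); cv2.imwrite("pics/w3.png",c["image"][:,:,::-1])
E
```

```text
clock: 4.97
ee_pos: [480.8, 241.1, 249.2]
orientation: [0.664, -0.243, 0.243, -0.664]
contact_force: [0.9, 0.9, -2.2]
grip_width: 24.2
t 4.97 ee [480.8 241.1 249.2] jaw deg 49.8 F [ 0.9  0.9 -2.2] w 24.2 q [ 0.14  0.34 -0.85  1.8   0.28  1.13  0.06]
[[0.764, 0.0, 0.645], [-0.645, -0.0, 0.764], [0.0, -1.0, 0.0]]
```

View pics/s2.png

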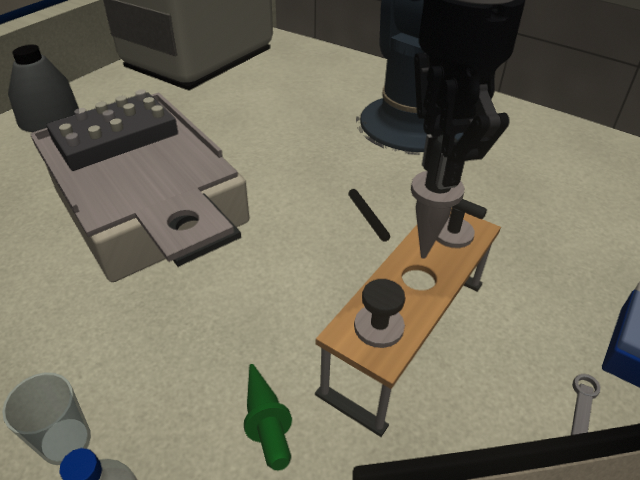

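View pics/w3.png

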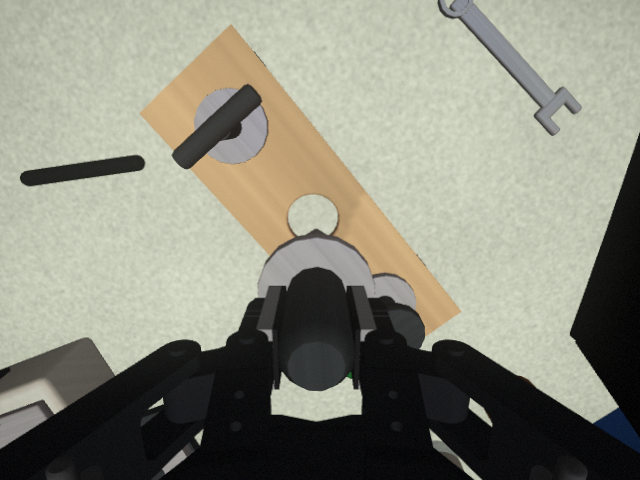

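Pin is held upright (scene tip at (423,257), empty hole at (419,279)); the green one has tipped over by itself and lies on the table. Next I carry the pin over the lug.

```bash
python3 st.py 564 -44 290 -14; python3 st.py 510 100 290
```

```text
t 5.08 ee [482.6 242.7 251.4] jaw deg 49.8 F [ 0.5  0.6 -2.4] w 24.3 q [ 0.14  0.34 -0.85  1.8   0.28  1.12  0.06]
[[0.764, 0.007, 0.646], [-0.646, 0.003, 0.764], [0.003, -1.0, 0.007]]
tool shift mm [ 247.4  -38.9 -166.2]
twist 1.113
t 5.08 ee [482.6 242.7 251.4] jaw deg 49.8 F [ 0.5  0.6 -2.4] w 24.3 q [ 0.14  0.34 -0.85  1.8   0.28  1.12  0.06]
[[0.764, 0.007, 0.646], [-0.646, 0.003, 0.764], [0.003, -1.0, 0.007]]
tool shift mm [113.2 -38.8 -91.1]
```

```bash
python3 -m crank '[{"dx":0.01,"dy":-0.03,"dz":-0.008,"twist":0.1},{"dx":0.03,"dy":-0.04,"dz":-0.024,"twist":0.2},{"dx":0.055,"dy":-0.04,"dz":-0.044,"twist":0.3},{"dx":0.085,"dy":-0.04,"dz":-0.066,"twist":0.4},{"dx":0.115,"dy":-0.04,"dz":-0.088,"twist":0.5}]'
python3 st.py 564 -44 290 -14
```

```text
clock: 5.7
ee_pos: [511.6, 98.4, 286.5]
orientation: [0.583, -0.401, 0.4, -0.582]
contact_force: [0.2, -0.5, -2.8]
grip_width: 24.3
t 5.7 ee [511.6  98.4 286.5] jaw deg 21.0 F [ 0.2 -0.5 -2.8] w 24.3 q [ 0.34  0.24 -0.72  1.79  0.17  1.17 -0.07]
[[0.358, -0.002, 0.934], [-0.934, -0.001, 0.358], [-0.0, -1.0, -0.002]]
tool shift mm [151.7  -3.5  -2. ]
twist 0.611
```

```bash
python3 -m crank '[{"dx":0.03,"dy":0,"dz":0,"twist":0.12},{"dx":0.065,"dy":0,"dz":0,"twist":0.25},{"dx":0.1,"dy":0,"dz":0,"twist":0.38},{"dx":0.135,"dy":0,"dz":-0.001,"twist":0.5},{"dx":0.152,"dy":0,"dz":-0.002,"twist":0.61}]'
python3 -m crank '[{"dx":0,"dy":0.02,"dz":0,"twist":0},{"dx":0,"dy":0.04,"dz":0,"twist":0},{"dx":0,"dy":0.045,"dz":0,"twist":0},{"dx":0,"dy":0.045,"dz":0,"twist":0},{"dx":0,"dy":0.045,"dz":0,"twist":0}]'
python3 st.py 564 -44 245
python3 - <<'E'
from h import *
for n in ("scene","top","wrist"):
    c=camera(n); cv2.imwrite(f"pics/{n}4.png",c["image"][:,:,::-1])
E
```

```text
clock: 6.32
ee_pos: [564.8, -45.5, 286.0]
orientation: [-0.435, 0.558, -0.558, 0.434]
contact_force: [-0.1, 0.4, -2.6]
grip_width: 24.0
clock: 6.95
ee_pos: [565.7, -42.7, 243.1]
orientation: [0.436, -0.556, 0.557, -0.437]
contact_force: [-0.2, 0.2, -3.3]
grip_width: 24.3
t 6.95 ee [565.7 -42.7 243.1] jaw deg -13.8 F [-0.2  0.2 -3.3] w 24.3 q [ 0.42  0.33 -0.53  1.76  0.19  1.1  -0.41]
[[-0.239, 0.001, 0.971], [-0.971, -0.0, -0.239], [-0.0, -1.0, 0.001]]
tool shift mm [ 1.7 -1.9 -1.3]
```

View pics/scene4.png

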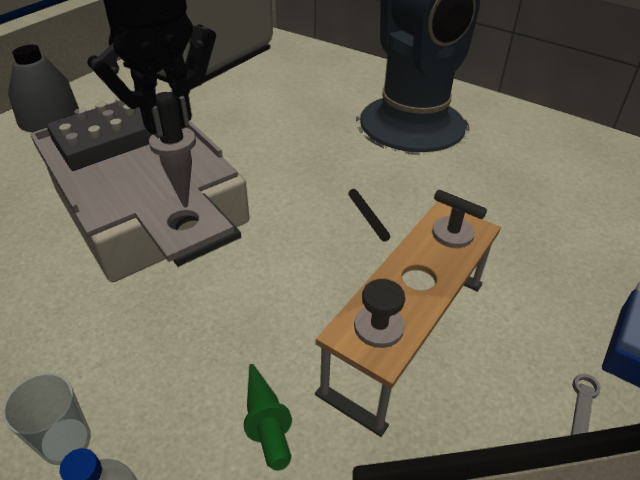

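View pics/top4.png

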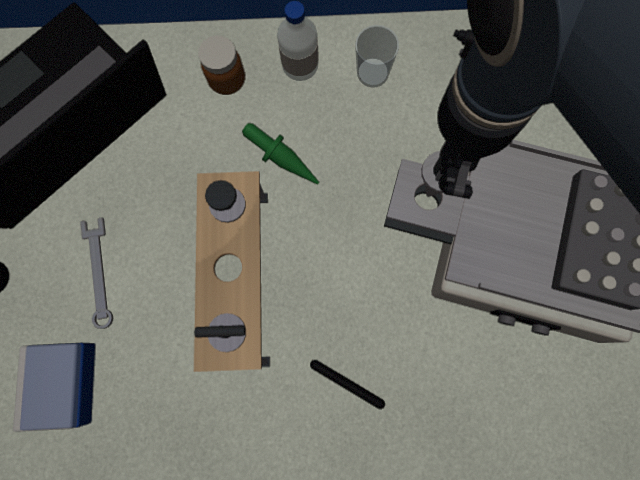

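View pics/wrist4.png

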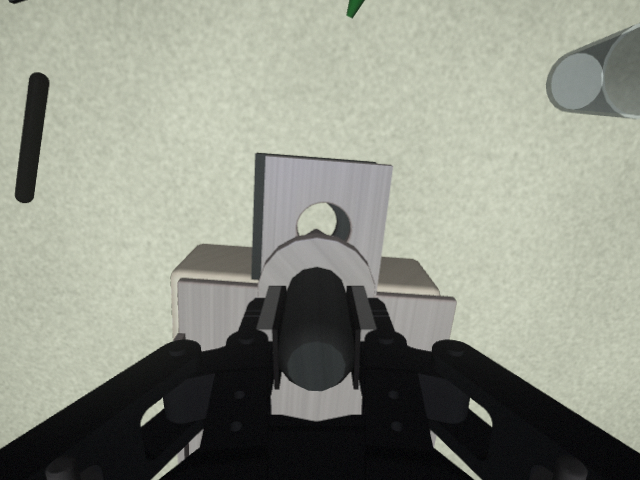

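Scene: pin hangs above the lug, tip near (187,206), hole at (183,220). Green lies at rest. I check the tip precisely.

Run:
```python
from h import *
s=camera("scene"); w=camera("wrist")
p=sense()["ee_pos"];print(p)
V=cv2.convertScaleAbs(s["image"],alpha=1.6)[:,:,::-1].copy(); W=cv2.convertScaleAbs(w["image"],alpha=1.6)[:,:,::-1].copy()
for c,I in ((s,V),(w,W)):
  for X,Y,Z,r,col in ((p[0],p[1],p[2]-108,3,(0,0,255)),(p[0],p[1],p[2]+16-26,26,(0,0,255)),(p[0],p[1],p[2]+16-34,26,(0,0,255)),(570.5,-46,114,20,(255,0,0)),(560.8,-43.8,100,20,(0,200,0)),(560.8,-43.8,90,20,(0,200,0))):
    q=np.array([proj(c,(X+r*np.cos(a),Y+r*np.sin(a),Z)) for a in np.linspace(0,6.28,40)])
    cv2.polylines(I,[(q*16).astype(int).reshape(-1,1,2)],True,col,1,cv2.LINE_AA,4)
  print(proj(c,(p[0],p[1],p[2]-108)))
cv2.imwrite("pics/ov2.png",np.hstack([cv2.resize(V[130:270,120:260],(400,400)),cv2.resize(W[150:310,240:400],(400,400))]))
```

```text
[565.37373954 -42.78386548 242.75187689]
[184.50111208 204.95889533]
[316.31214413 232.92278852]
```

View pics/ov2.png

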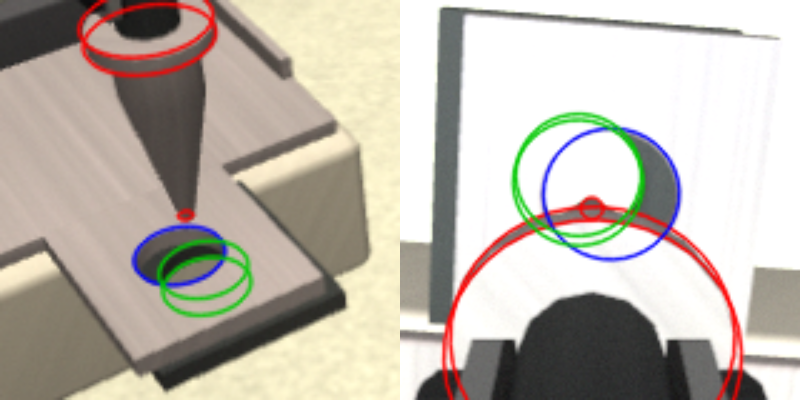

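Predicted and seen outlines agree within about 1 px. I shift slightly towards the base hole and lower the tip in.

```bash
python3 -m crank '[{"dx":0.0015,"dy":0,"dz":-0.0035,"twist":0},{"dx":0.0015,"dy":0.01,"dz":-0.0035,"twist":0},{"dx":0.0015,"dy":0.02,"dz":-0.0035,"twist":0},{"dx":0.0015,"dy":0.03,"dz":-0.0035,"twist":0},{"dx":0.0015,"dy":0.04,"dz":-0.0035,"twist":0}]' - 90
python3 st.py 560.8 -43.8 129
python3 - <<'E'
from h import *
s=camera("scene"); w=camera("wrist")
V=cv2.convertScaleAbs(s["image"],alpha=1.6)[:,:,::-1]; W=cv2.convertScaleAbs(w["image"],alpha=1.3)[:,:,::-1]
cv2.imwrite("pics/c3.png",np.hstack([cv2.resize(V[130:270,120:260],(400,400)),cv2.resize(W[120:320,220:420],(400,400))]))
E
```

```text
clock: 7.82
ee_pos: [561.3, -43.4, 201.3]
orientation: [-0.436, 0.557, -0.556, 0.436]
contact_force: [0.1, -0.1, -2.9]
grip_width: 24.1
t 7.83 ee [561.3 -43.4 201.3] jaw deg -13.8 F [ 0.1 -0.1 -2.9] w 24.1 q [ 0.42  0.37 -0.52  1.81  0.21  1.02 -0.43]
[[-0.239, -0.001, 0.971], [-0.971, 0.0, -0.239], [0.0, -1.0, -0.001]]
tool shift mm [ 0.5 72.3 -0.3]
```

View pics/c3.png

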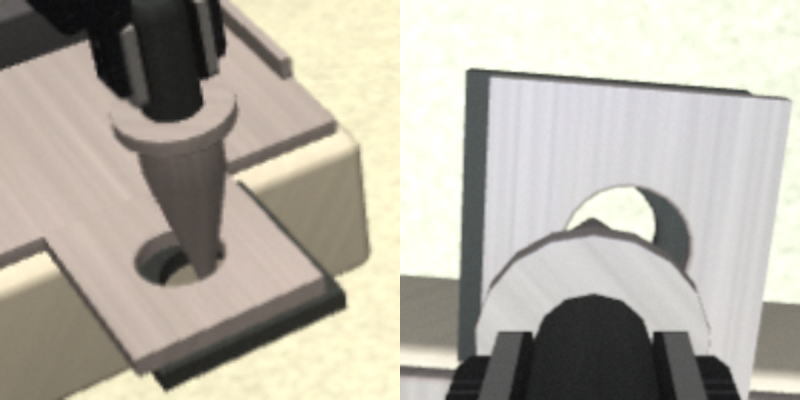

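```bash
python3 -m crank '[{"dx":0,"dy":0.006,"dz":0,"twist":0},{"dx":0,"dy":0.012,"dz":0,"twist":0},{"dx":0,"dy":0.018,"dz":0,"twist":0},{"dx":0,"dy":0.024,"dz":0,"twist":0},{"dx":0,"dy":0.03,"dz":0,"twist":0}]'
python3 st.py 560.8 -43.8 132
```

```text
clock: 8.55
ee_pos: [563.9, -44.0, 173.4]
orientation: [0.435, -0.555, 0.558, -0.438]
contact_force: [5.3, -2.7, 2.9]
grip_width: 23.8
t 8.55 ee [563.9 -44.  173.4] jaw deg -13.8 F [ 5.3 -2.7  2.9] w 23.8 q [ 0.4   0.4  -0.51  1.84  0.24  0.96 -0.45]
[[-0.239, 0.006, 0.971], [-0.971, -0.001, -0.239], [-0.001, -1.0, 0.006]]
tool shift mm [ 0.6 41.3 -3.3]
```

```bash
python3 -m crank '[{"dx":0,"dy":0.004,"dz":-0.001,"twist":0},{"dx":0,"dy":0.008,"dz":-0.002,"twist":0},{"dx":0,"dy":0.012,"dz":-0.002,"twist":0},{"dx":0,"dy":0.016,"dz":-0.002,"twist":0},{"dx":0,"dy":0.02,"dz":-0.002,"twist":0}]'
python3 st.py 560.8 -43.8 132
```

```text
clock: 9.18
ee_pos: [565.4, -45.1, 155.5]
orientation: [0.433, -0.553, 0.561, -0.439]
contact_force: [8.7, -4.1, 3.6]
grip_width: 24.3
t 9.18 ee [565.4 -45.1 155.5] jaw deg -13.9 F [ 8.7 -4.1  3.6] w 24.3 q [ 0.4   0.42 -0.51  1.86  0.25  0.91 -0.47]
[[-0.24, 0.014, 0.971], [-0.971, -0.003, -0.24], [-0.001, -1.0, 0.014]]
tool shift mm [-0.1 23.4 -5.1]
```

```bash
python3 -m crank '[{"dx":0,"dy":0.002,"dz":-0.001,"twist":0},{"dx":0,"dy":0.004,"dz":-0.002,"twist":0},{"dx":0,"dy":0.006,"dz":-0.003,"twist":0},{"dx":0,"dy":0.008,"dz":-0.004,"twist":0},{"dx":0,"dy":0.01,"dz":-0.004,"twist":0}]'
python3 st.py 560.8 -43.8 132
python3 - <<'E'
from h import *
s=camera("scene"); w=camera("wrist")
V=cv2.convertScaleAbs(s["image"],alpha=1.6)[:,:,::-1]; W=cv2.convertScaleAbs(w["image"],alpha=1.3)[:,:,::-1]
cv2.imwrite("pics/c4.png",np.hstack([cv2.resize(V[130:270,120:260],(400,400)),cv2.resize(W[120:320,220:420],(400,400))]))
E
```

```text
clock: 9.8
ee_pos: [560.6, -43.7, 144.7]
orientation: [0.433, -0.554, 0.56, -0.439]
contact_force: [8.3, -3.8, 3.9]
grip_width: 23.9
t 9.8 ee [560.6 -43.7 144.7] jaw deg -13.9 F [ 8.3 -3.8  3.9] w 23.9 q [ 0.39  0.42 -0.5   1.88  0.26  0.89 -0.48]
[[-0.24, 0.012, 0.971], [-0.971, -0.002, -0.24], [-0.001, -1.0, 0.012]]
tool shift mm [ 0.1 12.7  0.1]
```

View pics/c4.png

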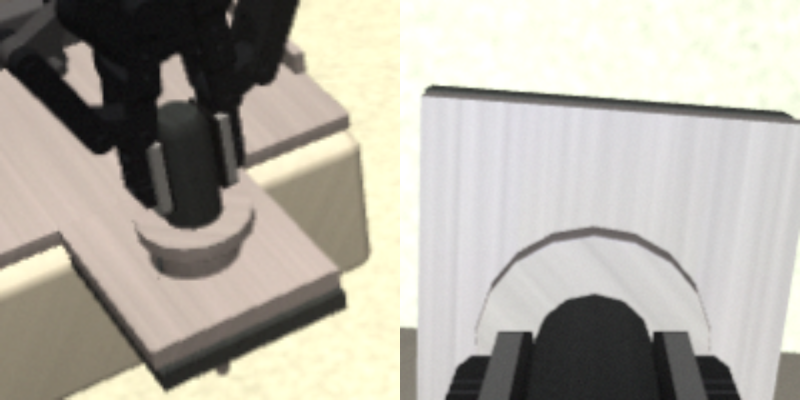

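The platform has been drawn nearly into line, and the dark lug's side strip has vanished in the wrist view. I keep pushing down until the collar seats.

```bash
python3 -m crank '[{"dx":0,"dy":0.003,"dz":0,"twist":0},{"dx":0,"dy":0.006,"dz":-0.0005,"twist":0},{"dx":0,"dy":0.009,"dz":-0.001,"twist":0},{"dx":0,"dy":0.012,"dz":-0.001,"twist":0},{"dx":0,"dy":0.014,"dz":-0.001,"twist":0}]'
python3 st.py 560.8 -43.8 132
```

```text
clock: 10.52
ee_pos: [559.7, -43.3, 132.1]
orientation: [0.433, -0.554, 0.56, -0.438]
contact_force: [3.4, -5.5, 22.0]
grip_width: 24.5
t 10.53 ee [559.7 -43.3 132.1] jaw deg -13.9 F [ 3.4 -5.5 22. ] w 24.5 q [ 0.39  0.44 -0.5   1.89  0.27  0.87 -0.49]
[[-0.24, 0.011, 0.971], [-0.971, -0.002, -0.24], [-0.0, -1.0, 0.011]]
tool shift mm [0.2 0.1 1.2]
```

Run:
```python
from h import *
s=camera("scene"); w=camera("wrist")
V=cv2.convertScaleAbs(s["image"],alpha=1.6)[:,:,::-1]; W=cv2.convertScaleAbs(w["image"],alpha=1.3)[:,:,::-1]
cv2.imwrite("pics/c5.png",np.hstack([cv2.resize(V[160:270,140:250],(400,400),interpolation=cv2.INTER_CUBIC),cv2.resize(W[120:320,220:420],(400,400))]))
```

```text
(no output)
```

View pics/c5.png

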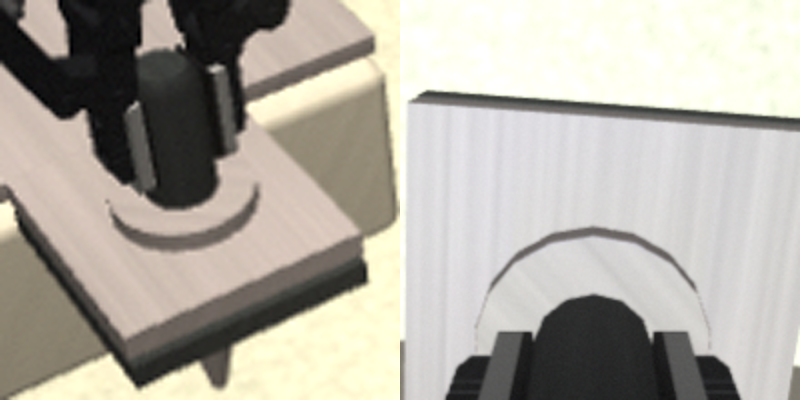

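Collar is flush on the lug with 22 N upward reaction and TCP at the predicted 132. I release and rise.

```bash
python3 -m crank '[{"dx":0,"dy":-0.001,"dz":0,"twist":0},{"dx":0,"dy":-0.001,"dz":0,"twist":0},{"dx":0,"dy":-0.001,"dz":0,"twist":0},{"dx":0,"dy":-0.001,"dz":0,"twist":0},{"dx":0,"dy":-0.001,"dz":0,"twist":0}]' -1
python3 st.py
python3 -m crank '[{"dx":0,"dy":-0.01,"dz":0,"twist":0},{"dx":0,"dy":-0.03,"dz":0,"twist":0},{"dx":0,"dy":-0.06,"dz":0,"twist":0},{"dx":0,"dy":-0.1,"dz":0,"twist":0},{"dx":0,"dy":-0.14,"dz":0,"twist":0}]'
python3 st.py 450 100 330
```

```text
clock: 11.25
ee_pos: [554.4, -41.6, 129.1]
orientation: [-0.436, 0.557, -0.556, 0.436]
contact_force: [-1.0, -0.4, -1.4]
grip_width: 85.3
t 11.25 ee [554.4 -41.6 129.1] jaw deg -13.8 F [-1.  -0.4 -1.4] w 85.3 q [ 0.39  0.44 -0.5   1.9   0.27  0.87 -0.49]
[[-0.239, -0.001, 0.971], [-0.971, 0.0, -0.239], [0.0, -1.0, -0.001]]
clock: 11.88
ee_pos: [554.5, -41.6, 271.3]
orientation: [0.436, -0.556, 0.557, -0.437]
contact_force: [1.5, -0.1, 0.3]
grip_width: 85.3
t 11.88 ee [554.5 -41.6 271.3] jaw deg -13.8 F [ 1.5 -0.1  0.3] w 85.3 q [ 0.44  0.29 -0.54  1.75  0.16  1.15 -0.39]
[[-0.238, 0.001, 0.971], [-0.971, -0.0, -0.238], [-0.0, -1.0, 0.001]]
tool shift mm [-112.6  -58.8 -135.2]
```

```bash
python3 -m crank '[{"dx":-0.02,"dy":-0.03,"dz":-0.01,"twist":0},{"dx":-0.05,"dy":-0.05,"dz":-0.03,"twist":0},{"dx":-0.09,"dy":-0.06,"dz":-0.05,"twist":0},{"dx":-0.13,"dy":-0.06,"dz":-0.06,"twist":0},{"dx":-0.16,"dy":-0.06,"dz":-0.06,"twist":0}]'
python3 -m crank '[{"dx":-0.05,"dy":0,"dz":0,"twist":0},{"dx":-0.1,"dy":0,"dz":0,"twist":0},{"dx":-0.14,"dy":0,"dz":0,"twist":0},{"dx":-0.15,"dy":0,"dz":0,"twist":0},{"dx":-0.15,"dy":0,"dz":0,"twist":0}]'
python3 - <<'E'
from h import *
print(sense()["clock"],sense()["ee_pos"],sense()["contact_force"])
s=camera("scene"); t=camera("top")
V=cv2.convertScaleAbs(s["image"],alpha=1.6)[:,:,::-1]; W=cv2.convertScaleAbs(t["image"],alpha=1.6)[:,:,::-1]
cv2.imwrite("pics/c6.png",np.hstack([cv2.resize(V[160:270,140:250],(400,400),interpolation=cv2.INTER_CUBIC),cv2.resize(W[140:250,375:485],(400,400),interpolation=cv2.INTER_CUBIC)]))
cv2.imwrite("pics/scene6.png",s["image"][:,:,::-1])
E
```

```text
clock: 12.5
ee_pos: [533.8, 130.3, 330.7]
orientation: [0.436, -0.556, 0.556, -0.437]
contact_force: [0.7, 0.6, 0.4]
grip_width: 85.7
clock: 13.12
ee_pos: [570.2, 273.6, 329.5]
orientation: [0.437, -0.556, 0.556, -0.436]
contact_force: [0.4, 0.0, 0.4]
grip_width: 85.3
13.125 [570.20067188 273.57708448 329.45167842] [0.43538392 0.0267508  0.39693229]
```

View pics/c6.png

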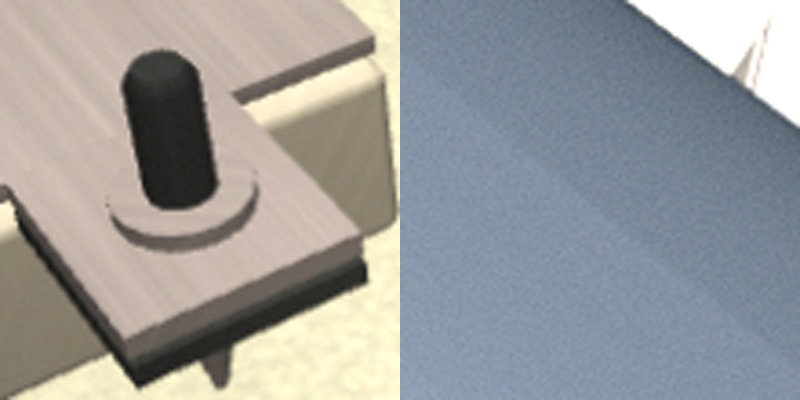

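View pics/scene6.png

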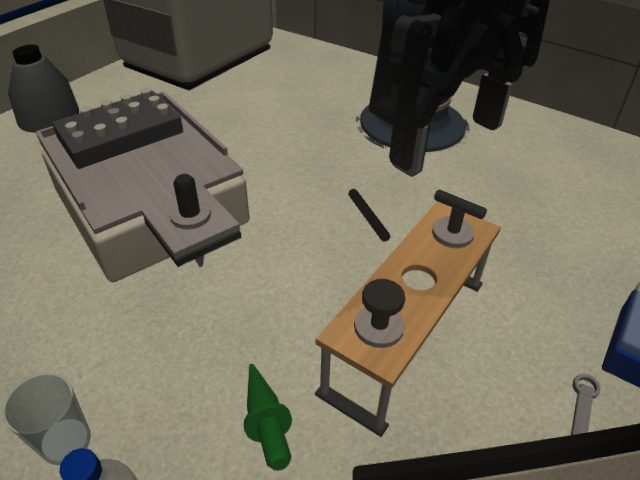

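Run:
```python
from h import *
s=camera("scene"); f=lambda x,y:(140+x*.275,160+y*.275)
for n,p,z in (("platR",(362,238),114),("platRbot",(362,256),104),("baseR",(367,264),100),("baseRbot",(367,283),90),("platL",(125,340),114),("platLbot",(127,360),104),("baseLbot",(140,387),90)):
    q=onz(s,f(*p),z)[:2]; print(n,q.round(1),"u",round(float(q@[.971,-.239]),1))
I=cv2.convertScaleAbs(s["image"],alpha=1.6)[:,:,::-1].copy()
for X,Y,Z,r in ((560.8,-43.8,122,26),(560.8,-43.8,114,26)):
    q=np.array([proj(s,(X+r*np.cos(a),Y+r*np.sin(a),Z)) for a in np.linspace(0,6.28,40)])
    cv2.polylines(I,[(q*16).astype(int).reshape(-1,1,2)],True,(0,0,255),1,cv2.LINE_AA,4)
cv2.imwrite("pics/c7.png",cv2.resize(I[160:270,140:250],(600,600),interpolation=cv2.INTER_CUBIC))
```

```text
platR [537.7  21.6] u 517.0
platRbot [536.8  19.6] u 516.6
baseR [535.8  20.5] u 515.3
baseRbot [535.5  19. ] u 515.4
platL [620.6  -7.9] u 604.5
platLbot [620.7  -9.4] u 605.0
baseLbot [618.7  -8.8] u 602.9
```

View pics/c7.png

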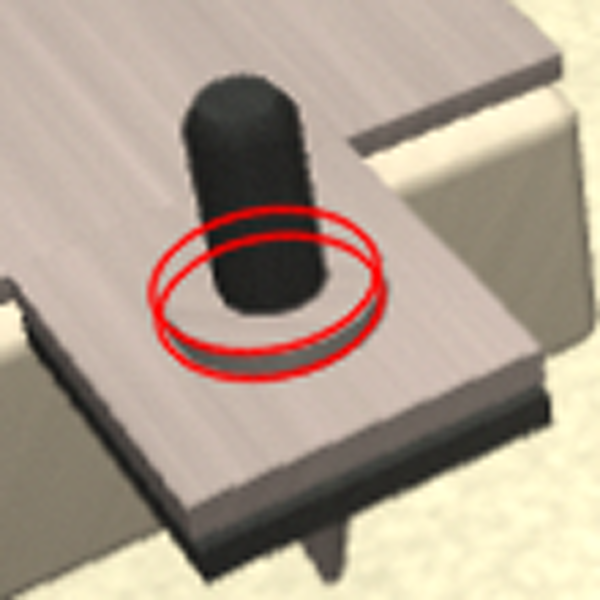

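```bash
python3 -c "
from plant import *
print(sign_off()); print(sense()['clock'])"
```

```text
the job is handed in; nothing more can be done
None
the job is handed in; nothing more can be done
```

The tapered pin is through both lugs with its collar on the platform's lug, and the gripper has let go and moved clear. I handed the job in at about 13.3 s of robot time.

I took the pin with the plain round grip from the middle hole of the stand. I lowered its tip over the base hole and pushed down. The platform was drawn over as the cone went in. When the collar seated, the reaction was about 22 N and the TCP was at 132 mm, as predicted.

**Last checks:**
- **Seating:** in the scene camera the collar lies flat at the lug's height, the pin stands upright, and its tip shows below the base lug. Contact force is about zero with the arm clear.
- **Alignment:** the lug corners put the platform about 1.5 mm from in line, give or take about 1 mm. That is within the pin's clearance in the holes, but not exactly zero. It started about 10 mm off.
- **Top camera:** it could not confirm this, because the arm was blocking its view at the end.
- **Green look-alike:** it tipped over early in the run without being touched. It was lying still on the table in the last picture.

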